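# Fit the damping balls and jack up the balance stone

## Robot

A 6-joint arm with a two-finger parallel gripper is mounted at the origin on the work surface; the furniture and walls round the work are solid. World frame = base frame: x ahead of the robot, y to its left, z up, the work surface at z = 0. Lengths are in m, angles in rad, forces in N, time in s.
With the tool pointing down it reaches from about 0.225 to 0.875 m from the base axis. Payload 3.4 kg.
Tool frame: the origin (TCP) lies at the very end of the fingers, on their centre line; the grasp point (between the pads) lies 19 mm behind it; z points along the fingers, y is the line along which they close (so a half turn about z gives the same grasp; the last joint's range is limited). The gripper opens to 85 mm and grips with 20 to 120 N. Pads are 22 mm wide; open, the fingers measure 114 mm over their backs; the gripper's body (76 mm by 85 mm) begins 54 mm behind the grasp point. The pads swing forward as they close: fully open they stand 13 mm farther back than shut.
Start: joints at [-1.328, 0.276, 1.505, -0, 1.361, -0.121], TCP at [0.205, -0.537, 0.199] pointing down, gripper open.
Joint ranges: [-2.89, 2.89], [-0.75, 2.08], [0.22, 2.7], [-1.18, 4.32], [0.11, 2.71], [-2.7, 2.7]. Speed limits (rad/s): [2.57, 2.57, 3.14, 3.14, 3.14, 3.14].

## Interface

Orientations are given as a unit quaternion [w, x, y, z].
In Python, from rig import get_state, optics, sign_off gives the robot as it stands.
- The arm moves only by the tool send_rows, never from a script. Its argument "increments" is a list of rows, each an object with "gripper": the gripper's target within -1 to 1 (shut at 1, half-way at 0, fully open at -1); "linear": the shift along the world's x, y, z in m, a list of three; "delta_rot": the turn, a rotation vector about the world's x, y, z in rad, a list of three. In form: [{"gripper": gripper, "linear": [dx, dy, dz], "delta_rot": [rx, ry, rz]}, ...]. A call has 1 to 8 rows; each row is the pose to reach, as a shift and turn from the pose commanded when the call began; what a row does not reach only later rows make up. A row lasts 1/10 s, in which the tool goes at most 50 mm and 8.59 degrees, less where a joint would pass 70% of its speed; a pose out of reach is approached as far as the arm can. A call with a gripper value outside its range is refused whole. The fingers move at their own pace and stop on an object; "newtons" is the grip in N (left out, the last holds). Time passes only in rows, so rows that repeat a pose let the fingers close. It gives the time, the measured TCP pose, the force, the opening and the grip force at its end, in the units of the state.
- get_state(): the state, without advancing time (a new reading comes with each control period).
- optics.get_image(name): name is "scene" or "top"; returns a dict with "pixels" (384x512x3 uint8, blue, green, red), "K" (3x3 intrinsics, pixels), "k1" (the pictures are not rectified: a ray, as slopes to the right and down, at radius r is drawn at 1 + k1 r^2 times it, then the intrinsics apply), "rvec" (rotation vector, rad) and "tvec" (3), from world to camera coordinates, as OpenCV has them. Camera axes: x right, y down, z forward; pixel columns grow to the right and rows downward; lengths in m; the calibration is good to about 2 mm. A picture is of the moment at which its call begins. There is no depth.
- sign_off(): hands the job in; it is judged then, once.
The state is a dict: "clock": time; "qpos": joint angles; "qd": joint speeds; "effort": joint torques, N m; "position": TCP position; "ee_rot": TCP orientation; "contact_force": force on the tool from outside, world axes, zero at the start; "moment": the same for the moment, N m; "width": finger opening in m; "gripper_force": force on a finger pad.
Only numpy, scipy, OpenCV 4.12 (cv2) and the standard library are available. Lean on these libraries where they do the work, as an engineer would, in place of code of your own. Each camera call takes 0.05 s, during which the arm holds its last target. There are 200 camera calls.

## Task

The new foot rail for the balance stone has to go under it. Put one of the rubber balls from the white tray into each of the two empty wells of the steel rail (one ball is in already, leave it there), and slide the little jack to the stone with its lever pointing straight away from the stone and its saddle pin centred under the hole of the steel lug. Then pump the lever all the way down, so that the pin seats in the hole and the jack lifts that edge of the stone clear of the bench, and finish with the lever still held fully down: the jack does not lock, and I slide the rail in while you hold. Let only the jack lift the stone, do not lean on or shove the stone, and leave the other things standing where they are.

Things in the scene. Friction and masses are not known exactly. Their poses are not given: they have to be found in the camera images.
- stone: dark granite balance stone, loose, about 5.8 kg with the white balance that stands on it: slab 170 (x) x 220 (y) x 45 mm on four round rubber feet 30 mm high (slab from z 30 to 75 mm, balance up to 134 mm). Origin: centre of the slab at bench height; y axis points to the side that carries the steel lug (to the robot's left)
- lug_hole (a point): centre of the 24 mm hole of the steel jacking lug, at the lug's upper face, 68 mm above the bench; flat tab 50 mm wide, 6 mm thick (underside 62 mm above the bench), standing out 55 mm from the slab's left side; the hole lies 30 mm out from the slab, with a dark ring 35 mm across, 2 mm high, round it; axes as the stone's
- foot_near_a (a point): underside of the stone's rubber foot on the lug side, nearer the robot; bench height when standing
- foot_near_b (a point): underside of the stone's rubber foot on the lug side, farther from the robot
- foot_far_a (a point): underside of the stone's foot on the side away from the lug, nearer the robot
- foot_far_b (a point): underside of the stone's foot on the side away from the lug, farther from the robot
- jack: grey steel lever jack, loose, 0.9 kg, slides on the bench. Origin: on the bench under the saddle's axis; x points from saddle to lever. Base 165 x 70 x 8 mm (x -35 to 130 mm); cylinder 47 mm across at x 0; pump block 34 x 34 mm at x 55 mm, z 8 to 56 mm, free on both y sides: hold the jack there; lever fork at x 78 to 102 mm, 36 mm wide; lever pivot at x 90, z 45 mm
- saddle_tip (a point): tip of the saddle pin on the jack's axis: pin 12 mm across, 7 mm long, pointed, standing on the round saddle plate 34 mm across. Tip 57 mm and plate 50 mm above the bench when down, so that it passes under the lug (62 mm); full stroke 26 mm
- jack_handle (a joint): angle of the jack's lever, rad: 0 = raised, 0.65 above level; 0.70 = fully down on its stop, 0.05 below level. The saddle rises 37 mm per rad, one stroke, no lock: a light spring (2 N at the grip) and the stone's weight push the lever back up when let go. The saddle plate meets the lug at about 0.32; from there it takes 10 to 15 N at the grip
- handle_grip (a point): middle of the lever's black rubber hand grip, 95 mm from the pivot; the grip is 24 mm wide (along the jack's y), 18 mm thick and 60 mm long; it starts 102 mm above the bench and moves on a circle of 95 mm round the pivot
- rail: steel foot rail, loose, 40 x 125 x 12 mm, lying flat, long axis y; three round wells 10 mm deep and 24 mm wide (26 mm at the mouth) in its middle line at y -42, 0 and +42 mm. Origin: centre of its underside
- rail_hole0 (a point): empty well at y -42 mm: centre of its mouth, 12 mm above the bench; a seated ball's centre is 10 mm above it
- rail_hole1 (a point): empty middle well: centre of its mouth, as before
- rail_hole2 (a point): well at y +42 mm, which already holds ball_c: centre of its mouth
- tray: white plastic tray plate, loose, 52 x 104 x 12 mm, long axis y, in which the two new balls sit in 24 mm holes at y -25 and +25 mm. Origin: centre of its underside
- ball_a_center (a point): centre of a black rubber ball, 32 mm across, 20 g, in the tray; its centre 22 mm above the bench, equator 10 mm above the tray top
- ball_b_center (a point): centre of the other ball in the tray, the same
- ball_c_center (a point): centre of the ball already in the rail
- reagent_k: bystander: white bottle with black cap, 32 mm across, 74 mm high, origin under it
- reagent_y: bystander: white bottle with yellow cap, 31 mm across, 70 mm high, origin under it

How it is judged:
By the outcome, as a careful person would: the job done as asked, in the order asked, and still so for the second after the job is handed in, while the arm keeps its last pose, push and grip.
It also fails if it takes over 72 s, if anything falls off the work surface, if the arm or the gripper's body presses on something with over 40 N, if the wrist force passes 120 N, or if a joint passes its speed limit or range.

## Working session

There is one attempt and no reset: what is moved stays moved. The work goes in short steps, Python scripts to look and compute and a tool call to move; the robot and the scene stay as the last step left them, time stands still between calls to the robot, and variables do not carry over. Pictures are saved under pics/ and viewed, at most 10 in all, crops included, and the job is handed in when it is done.

Besides the shell and the picture viewer there is one more tool, called after "Call:" as name(argument=value, ...), one argument or row to a line, values as JSON. send_rows: Moves the arm, as the interface text tells. Its arguments: {"type":"object","properties":{"increments":{"type":"array"},"newtons":{"type":"number"}},"required":["increments"]}

```bash
mkdir -p pics; cat > h.py <<'E'
import numpy as np, cv2
from rig import get_state, optics, sign_off
def shot(name,fn=None):
    im=optics.get_image(name)
    if fn: cv2.imwrite('pics/'+fn,im['pixels'])
    return im
def D(im): return np.array([im['k1'],0,0,0,0],float)
def proj(im,P):
    # k1 r^2 radial: same as OpenCV's model
    return cv2.projectPoints(np.array(P,float).reshape(-1,1,3),np.array(im['rvec'],float),np.array(im['tvec'],float),np.array(im['K'],float),D(im))[0].reshape(-1,2)
def ray(im,uv):
    n=cv2.undistortPointsIter(np.array(uv,float).reshape(-1,1,2),np.array(im['K'],float),D(im),None,None,(3,100,1e-10)).reshape(-1,2)
    R=cv2.Rodrigues(np.array(im['rvec'],float))[0]; t=np.array(im['tvec'],float).ravel()
    d=np.c_[n,np.ones(len(n))]@R; d/=np.linalg.norm(d,axis=1)[:,None]
    return -R.T@t,d
def atz(im,uv,z):
    c,d=ray(im,uv); return c+d*((z-c[2])/d[:,2])[:,None]
def tri(a,ua,b,ub):
    ca,da=ray(a,ua); cb,db=ray(b,ub); out=[]
    for p,q in zip(da,db):
        A=np.c_[p,-q]; s=np.linalg.lstsq(A,cb-ca,rcond=None)[0]
        x,y=ca+s[0]*p,cb+s[1]*q; out.append(np.r_[(x+y)/2,np.linalg.norm(x-y)])
    return np.array(out)
E
python3 - <<'E'
from h import *
for n in('scene','top'):
    im=shot(n); cv2.imwrite(f'pics/{n}0.png',cv2.resize(im['pixels'],(800,600),interpolation=cv2.INTER_CUBIC))
    c,d=ray(im,[[256,192]]);print(n,c.round(3),d.round(3),im['K'][0][0],im['k1'])
print(get_state())
E
```

```text
scene [0.25  0.871 0.795] [[ 0.189 -0.771 -0.608]] 402.1587372016156 -0.04329388875047569
top [ 0.321 -0.055  1.056] [[ 0.183  0.023 -0.983]] 402.52927285668534 -0.0931655107565174
{'clock': 0.1, 'qpos': array([-1.32799914e+00,  2.76514410e-01,  1.50598621e+00, -2.01442274e-05,
        1.36072504e+00, -1.21002346e-01]), 'qd': array([ 0.00150154, -0.00178883, -0.00356933,  0.00043378, -0.00110524,
        0.00127713]), 'effort': array([ 1.02061753e-03, -4.17698228e+01, -2.46405298e+01, -1.17775944e-04,
        5.82668436e-03, -9.23360460e-06]), 'position': array([ 0.20446036, -0.5368601 ,  0.19824426]), 'ee_rot': array([-8.14387994e-04,  9.83501094e-01,  1.80900334e-01, -5.95227853e-05]), 'contact_force': array([ 0.17853878, -0.16377484, -0.31024231]), 'moment': array([ 0.02048952, -0.01546634,  0.01684404]), 'gripper_force': 0.0, 'width': 0.08551309027180762}
```

View pics/scene0.png

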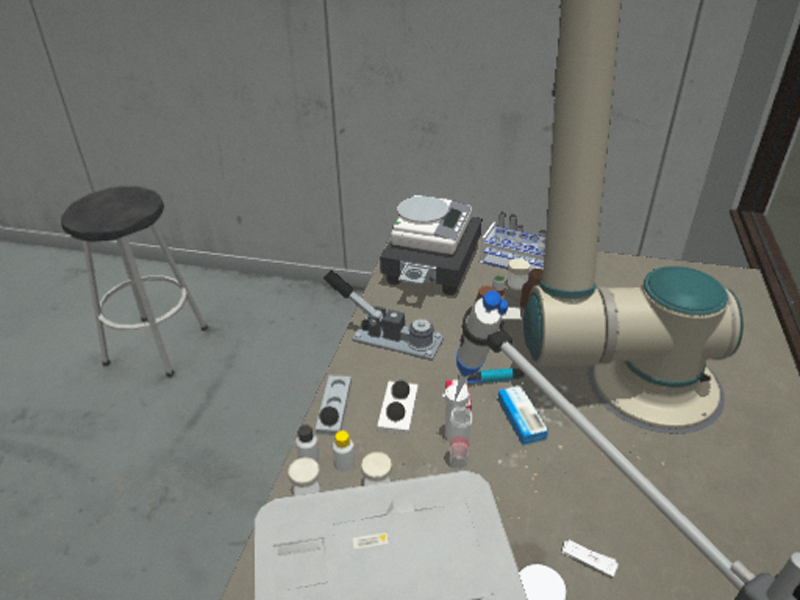

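View pics/top0.png

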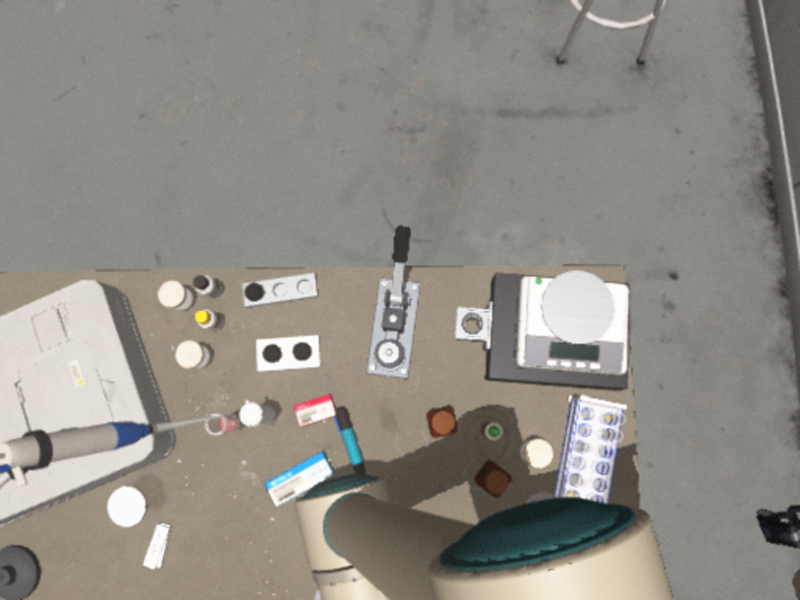

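```bash
python3 - <<'E'
from h import *
t=cv2.imread('pics/top0.png');s=cv2.imread('pics/scene0.png')
im=shot('top','t1.png')['pixels'];sc=shot('scene','s1.png')['pixels']
cv2.imwrite('pics/c1.png',cv2.resize(im[140:250,150:410],None,fx=3,fy=3,interpolation=cv2.INTER_CUBIC))
cv2.imwrite('pics/c2.png',cv2.resize(sc[120:285,190:320],None,fx=3.6,fy=3.6,interpolation=cv2.INTER_CUBIC))
E
```

```text
(no output)
```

View pics/c1.png

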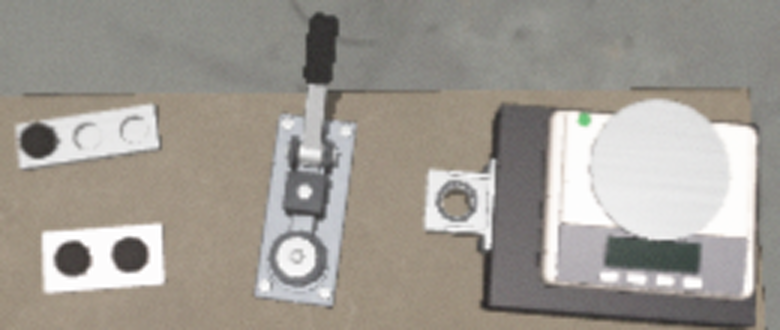

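View pics/c2.png

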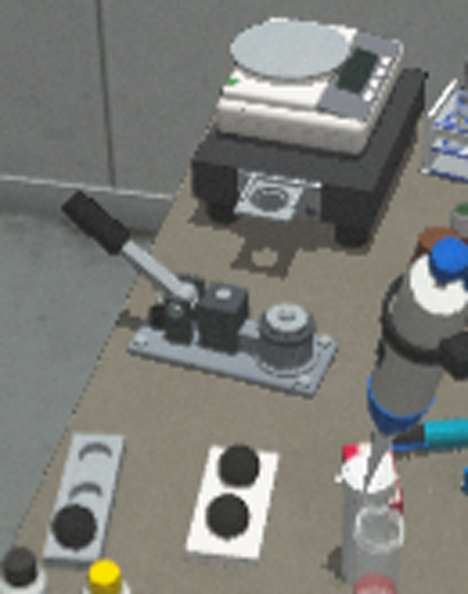

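```bash
cat >> h.py <<'E'
def c1(p): return [150+(p[0]+.5)/3-.5,140+(p[1]+.5)/3-.5]
def c2(p): return [190+(p[0]+.5)/3.6-.5,120+(p[1]+.5)/3.6-.5]
def dark(im,uv,r,th=75):
    g=im['pixels'].max(2).astype(int); u,v=np.round(uv).astype(int)
    m=(g[v-r:v+r+1,u-r:u+r+1]<th).astype(np.uint8)
    n,l,s,c=cv2.connectedComponentsWithStats(m); k=1+s[1:,4].argmax()
    return c[k]+[u-r,v-r], s[k,4]
E
python3 - <<'E'
from h import *
t=shot('top');s=shot('scene')
N=dict(ballL=((73,257),(228,516)),ballR=((130,254),(239,466)),ballC=((39,140),(74,526)),well1=((87,135),(88,490)),well0=((135,128),(96,449)),lug=((457,201),(270,199)),pin=((296,257),(288,311)),grip=((321,48),(97,221)),block=((305,190),(225,296)))
for k,(a,b) in N.items():
    a,b=c1(a),c2(b)
    if 'ball' in k:
        a,na=dark(t,a,8);b,nb=dark(s,b,9);print(na,nb,end=' ')
    print(k,np.round(a,1),np.round(b,1),tri(t,[a],s,[b]).round(4))
# rail corners, tray corners at z=.012 ; base corners at .008; slab left side corners at .075
f=lambda L,z:atz(t,[c1(p) for p in L],z)[:,:2].round(4).tolist()
print('rail',f([(16,124),(156,104),(160,148),(22,168)],.012))
print('tray',f([(42,232),(161,224),(163,283),(46,292)],.012))
print('base',f([(282,114),(356,123),(333,308),(255,297)],.008))
print('slab',f([(499,103),(487,308)],.075), 'lugtab',f([(427,169),(427,234)],.068))
E
```

```text
71 101 ballL [173.8 225.7] [253. 263.] [[0.4285 0.1833 0.0201 0.0021]]
64 95 ballR [193.1 224.2] [256.2 249. ] [[0.432  0.1328 0.0202 0.0021]]
85 103 ballC [162.4 186.6] [210.3 266. ] [[0.5327 0.2174 0.0201 0.0026]]
well1 [178.7 184.7] [214.1 255.8] [[0.5378 0.1752 0.0135 0.0007]]
well0 [194.7 182.3] [216.3 244.4] [[0.5445 0.1326 0.013  0.002 ]]
lug [302.  206.7] [264.6 174.9] [[ 0.4692 -0.146   0.0655  0.0025]]
pin [248.3 225.3] [269.6 206. ] [[ 0.4251 -0.0119  0.054   0.0028]]
grip [256.7 155.7] [216.6 181. ] [[ 0.5906 -0.0347  0.1019  0.0012]]
block [251.3 203. ] [252.1 201.9] [[ 0.4803 -0.0197  0.054   0.0005]]
rail [[0.5485, 0.2399], [0.5654, 0.1143], [0.5254, 0.1099], [0.5085, 0.2328]]
tray [[0.4513, 0.2128], [0.4577, 0.1078], [0.4062, 0.1052], [0.3988, 0.2075]]
base [[0.556, 0.0022], [0.5472, -0.0636], [0.3839, -0.042], [0.3939, 0.0255]]
slab [[0.5487, -0.1824], [0.3788, -0.1675]] lugtab [[0.4946, -0.1217], [0.4403, -0.1205]]
```

```bash
python3 - <<'E'
from h import *
t=shot('top');s=shot('scene')
A=np.array([[38,448],[130,433],[152,430],[228,420],[175,295],[205,283],[204,318],[192,354],[251,413],[95,290]])/1.5625
B=np.array([[485,325],[467,368],[464,385],[457,408],[304,468],[306,434],[342,440],[376,464],[461,412],[470,478]])/1.5625
print(tri(t,A,s,B).round(3))
print(atz(t,np.array([[400,266],[100,270]])/1.5625,0).round(3))
E
```

```text
[[0.285 0.362 0.376 0.001]
 [0.303 0.309 0.26  0.004]
 [0.306 0.297 0.219 0.004]
 [0.32  0.229 0.101 0.006]
 [0.525 0.344 0.046 0.006]
 [0.541 0.291 0.055 0.004]
 [0.484 0.289 0.055 0.005]
 [0.426 0.311 0.042 0.004]
 [0.324 0.203 0.064 0.009]
 [0.388 0.404 0.206 0.218]]
[[ 0.578 -0.031  0.   ]
 [ 0.577  0.503  0.   ]]
```

Call:
send_rows(
  increments=[
    {"gripper":-0.3,"linear":[0.017,0.047,0],"delta_rot":[0,0,0.09]},
    {"gripper":-0.3,"linear":[0.033,0.094,0],"delta_rot":[0,0,0.18]},
    {"gripper":-0.3,"linear":[0.049,0.141,0],"delta_rot":[0,0,0.27]},
    {"gripper":-0.3,"linear":[0.065,0.188,0],"delta_rot":[0,0,0.36]},
    {"gripper":-0.3,"linear":[0.081,0.235,0],"delta_rot":[0,0,0.45]},
    {"gripper":-0.3,"linear":[0.097,0.282,0],"delta_rot":[0,0,0.54]},
    {"gripper":-0.3,"linear":[0.113,0.329,0],"delta_rot":[0,0,0.63]},
    {"gripper":-0.3,"linear":[0.129,0.376,0],"delta_rot":[0,0,0.72]},
  ],
)

```text
clock: 1.2
position: [0.3339, -0.1596, 0.1994]
ee_rot: [0.001, 0.856, 0.517, 0.0]
contact_force: [1.4, -0.1, -0.2]
width: 0.0553
gripper_force: 0.0
```

Call:
send_rows(
  increments=[
    {"gripper":-0.3,"linear":[0.014,0.042,0],"delta_rot":[0,0,0.08]},
    {"gripper":-0.3,"linear":[0.028,0.084,0],"delta_rot":[0,0,0.16]},
    {"gripper":-0.3,"linear":[0.042,0.126,-0.01],"delta_rot":[0,0,0.24]},
    {"gripper":-0.3,"linear":[0.056,0.168,-0.03],"delta_rot":[0,0,0.32]},
    {"gripper":-0.3,"linear":[0.07,0.21,-0.05],"delta_rot":[0,0,0.4]},
    {"gripper":-0.3,"linear":[0.084,0.252,-0.07],"delta_rot":[0,0,0.48]},
    {"gripper":-0.3,"linear":[0.097,0.292,-0.09],"delta_rot":[0,0,0.56]},
    {"gripper":-0.3,"linear":[0.097,0.292,-0.11],"delta_rot":[0,0,0.56]},
  ],
)

```text
clock: 2.0
position: [0.4328, 0.1352, 0.0886]
ee_rot: [0.0, 0.678, 0.735, 0.002]
contact_force: [-0.5, -0.8, 0.4]
width: 0.0555
gripper_force: 0.0
```

Call:
send_rows(
  increments=[
    {"gripper":-0.3,"linear":[0,0.001,-0.02],"delta_rot":[0,0,0]},
    {"gripper":-0.3,"linear":[0,0.001,-0.04],"delta_rot":[0,0,0]},
    {"gripper":-0.3,"linear":[0,0.001,-0.06],"delta_rot":[0,0,0]},
    {"gripper":-0.3,"linear":[0,0.001,-0.07],"delta_rot":[0,0,0]},
    {"gripper":-0.3,"linear":[0,0.001,-0.075],"delta_rot":[0,0,0]},
    {"gripper":-0.3,"linear":[0,0.001,-0.075],"delta_rot":[0,0,0]},
  ],
)

```text
clock: 2.6
position: [0.4306, 0.1315, 0.0139]
ee_rot: [-0.0, 0.681, 0.732, -0.0]
contact_force: [0.0, 1.0, -0.7]
width: 0.0554
gripper_force: 0.0
```

```bash
python3 - <<'E'
from h import *
im=shot('top')['pixels'];sc=shot('scene')['pixels']
a=cv2.resize(im[150:250,150:260],None,fx=3.6,fy=3.6,interpolation=cv2.INTER_CUBIC)
b=cv2.resize(sc[200:300,190:300],None,fx=3.6,fy=3.6,interpolation=cv2.INTER_CUBIC)
cv2.imwrite('pics/g1.png',np.hstack([a,b]))
E
```

```text
(no output)
```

View pics/g1.png

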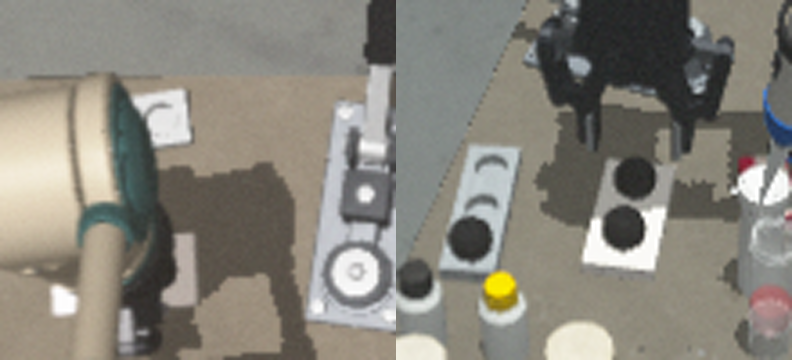

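```bash
python3 - <<'E'
from h import *
s=shot('scene'); p=get_state()['position'];print(p)
print(proj(s,[p,p+[.035,0,0],p-[.035,0,0],p+[-.035,0,.01],p+[.035,0,.01],[.4305,.133,.022]]).round(1))
print(atz(s,[[243.9,242.2],[268.9,243]],.022).round(4))
c,d=ray(s,[[243.9,242.2],[268.9,243]]);print((c+d*((.1315-c[1])/d[:,1])[:,None]).round(4))
E
```

```text
[0.43148649 0.13166675 0.01483232]
[[256.9 250.2]
 [244.2 248.2]
 [269.6 252.3]
 [269.7 249.6]
 [244.1 245.6]
 [257.1 248.7]]
[[0.4711 0.1167 0.022 ]
 [0.4041 0.1049 0.022 ]]
[[0.4668 0.1315 0.0372]
 [0.3987 0.1315 0.0488]]
```

```bash
python3 - <<'E'
from h import *
g=shot('scene','s2.png')['pixels'].max(2)
print(g[234:256,238:276:1])
E
```

```text
[[ 83  90  57  44  68  96  71  47  51  83  89  85  85  89  86  86  88  85
   89  86  87  85  84  84  88  85  82  82  65  92  72  47  46  45  58  82
   80  86]
 [ 88  83  60  47  69  94  69  49  49  86  89  86  83  88  87  89  87  82
   89  89  87  87  82  88  90  98 100  99  70  94  98  62  45  47  65  94
   99  97]
 [ 88  87  60  46  67  94  70  46  50  79  89  85  84  85  85  86  85  84
   89  88  89  85  87  87  98 142 145 146  96  97  95  62  44  47  83 136
  141 141]
 [ 85  90  63  43  55  96  73  51  51  83  86  84  86  89  87  85  86  89
   84  87  86  89  88  85 135 145 146 148 100  98 100  61  45  48  89 138
  138 139]
 [ 86  87  73  50  57  95  74  42  61  83  86  89  86  85  86  86  87  89
   88  89  88  86  86  86  83 144 142 142  96  95  96  63  48  48 112 142
  145 143]
 [ 86  86  88  62  59  96  75  46  70  86  84  86  86  86  85  86  82  87
   89  85  87  86  82  88 100 140 145 145  95  97  96  58  42  40 114 140
  144 141]
 [ 85  86  86  84  83  95  84  54  81  87  87  88  86  90  85  85  87  85
   84  86  85  85  87  90 141 145 146 148  96  97  95  60  47  51 134 13
[... 1698 characters left out ...]
  52 152 161 164 162 133  91  81  85 130 132  90  85
   84  81]
 [ 89  85  88  86  87  89  89  90 112 156 164 160 164  80  45  45  44  52
   39  46  50  49  44  93 155 164 164 163 126  88  89  84  80  86  84  84
   85  84]
 [ 88  87  90  84  88  89  87  87 136 159 161 162 161 118  78  48  47  41
   46  47  44  52  74 154 158 161 163 162 113  88  84  85  81  84  87  87
   85  88]
 [ 87  90  90  88  85  90  87  90 141 164 161 159 163 163 140  94  79  51
   52  60  63  93 134 158 160 163 158 154 103  86  85  88  87  84  86  84
   85  86]
 [ 86  84  86  85  87  91  89 104 154 164 162 160 162 163 162 162 138 106
   99 114 113 160 162 162 161 159 163 149 102  89  90  84  88  84  84  85
   84  83]]
```

Call:
send_rows(
  increments=[
    {"gripper":0.1,"linear":[0,0.001,0],"delta_rot":[0,0,0]},
    {"gripper":0.2,"linear":[0,0.001,0],"delta_rot":[0,0,0]},
    {"gripper":0.3,"linear":[0,0.001,0],"delta_rot":[0,0,0]},
    {"gripper":0.4,"linear":[0,0.001,0],"delta_rot":[0,0,0]},
    {"gripper":0.4,"linear":[0,0.001,0],"delta_rot":[0,0,0]},
  ],
  newtons=20,
)

```text
clock: 3.3
position: [0.4306, 0.1326, 0.0141]
ee_rot: [0.0, 0.681, 0.732, 0.0]
contact_force: [-0.1, -0.3, 0.2]
width: 0.0259
gripper_force: 0.0
```

```bash
python3 - <<'E'
from h import *
s=shot('scene','s3.png');sc=s['pixels'];p=get_state()['position']
b=cv2.resize(sc[200:280,210:310],None,fx=7,fy=7,interpolation=cv2.INTER_CUBIC)
for q in proj(s,[p,p+[.016,.011,0],p+[-.016,.011,0]]): cv2.circle(b,tuple(int(x) for x in (q-[210,200]+.5)*7),4,(0,0,255),-1)
cv2.imwrite('pics/g2.png',b)
E
```

```text
(no output)
```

View pics/g2.png

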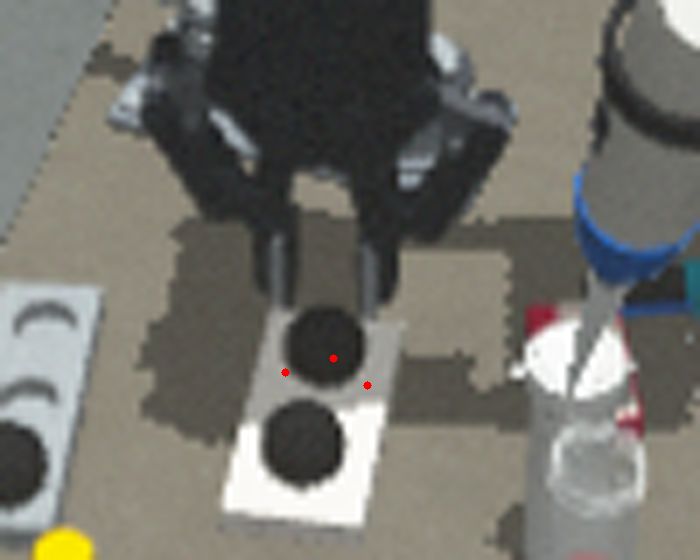

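Call:
send_rows(
  increments=[
    {"gripper":-0.06,"linear":[0,0,0],"delta_rot":[0,0,0]},
    {"gripper":-0.06,"linear":[0,0,0],"delta_rot":[0,0,0]},
    {"gripper":-0.06,"linear":[0,0,0],"delta_rot":[0,0,0]},
    {"gripper":-0.06,"linear":[0,0,-0.002],"delta_rot":[0,0,0]},
    {"gripper":-0.06,"linear":[0,0,-0.004],"delta_rot":[0,0,0]},
    {"gripper":-0.06,"linear":[0,0,-0.006],"delta_rot":[0,0,0]},
    {"gripper":-0.06,"linear":[0,0,-0.008],"delta_rot":[0,0,0]},
    {"gripper":-0.06,"linear":[0,0,-0.008],"delta_rot":[0,0,0]},
  ],
)

```text
clock: 4.15
position: [0.4303, 0.1325, 0.0057]
ee_rot: [-0.0, 0.681, 0.732, -0.0]
contact_force: [0.3, -0.2, 0.1]
width: 0.0453
gripper_force: 0.0
```

```bash
python3 - <<'E'
from h import *
st=get_state();print(st['position'],st['contact_force'],st['qpos'],st['width'])
a=cv2.imread('pics/s3.png').max(2).astype(int); b=shot('scene','s4.png')['pixels'].max(2).astype(int)
print(b[236:252,240:275])
E
```

```text
[0.43028482 0.13252862 0.00565953] [ 0.32929318 -0.15926764  0.14915925] [ 1.44056778e-01  2.97658793e-01  2.04254466e+00 -5.40616511e-05
  8.02124377e-01  7.11138704e-02] 0.045301125804294684
[[ 84  84  63  51  54  94  87  49  40  79  86  87  86  85  88  86  88  86
   86  83  85  86 100 143 143  68  50  45  44  46  41  97 118  89  73]
 [ 83  90  61  46  57  94  84  48  40  82  86  84  87  86  85  88  85  83
   85  91  86  89 133 142 119  87  74  54  45  43  49 138 141 145 140]
 [ 81  86  67  46  45  92  82  45  40  82  84  84  85  87  87  87  88  80
   91  85  85  85  87 142 121  87 100  73  48  46  59 135 142 145 146]
 [ 84  88  77  48  47  95  87  51  44  79  87  87  84  85  85  90  84  86
   85  82  88  87  98 147 123  86  95  72  51  46  63 136 139 142 143]
 [ 88  87  76  49  48  94  97  54  43  83  87  86  87  85  84  88  85  89
   88  85  82  86 132 144 123  87  98  73  50  44  64 138 139 143 142]
 [ 85  88  82  49  44  93  98  50  45  80  88  85  88  86  86  88  83  84
   87  87  89  84  99 140 118  84  97  72  46  45  64 136 143 142 138]
 [ 88  86  84  58  51  94  98  50  49
[... 713 characters left out ...]
  87 104 158 162 125  59  42  43  46  44  49  46
   47  44  48  39 150 160 159 120 126 128 140 138 142 143 142 138 140]
 [ 83  87  87  89  87  87  86 113 156 162 108  57  46  47  48  44  43  47
   46  46  45  46 121 156 161 161 162 139 141 142 142 139 137 139 138]
 [ 87  88  85  87  90  83  85 137 159 163 105  53  44  48  47  50  46  48
   47  46  48  44 126 155 160 161 154 128 139 140 142 139 139 137 142]
 [ 84  88  87  83  88  87  93 141 159 162 105  54  44  46  48  48  47  47
   47  50  45  44 128 159 160 164 149  99 125 137 144 133 131 128 131]
 [ 88  89  86  89  89  88 105 155 160 160 118  54  44  48  47  46  46  46
   45  43  43  49 151 161 161 162 131  91  85 126 134  90  86  85  84]]
```

Call:
send_rows(
  increments=[
    {"gripper":-0.06,"linear":[0,0,-0.002],"delta_rot":[0,0,0]},
    {"gripper":-0.06,"linear":[0,0,-0.004],"delta_rot":[0,0,0]},
    {"gripper":-0.06,"linear":[0,0,-0.006],"delta_rot":[0,0,0]},
    {"gripper":-0.06,"linear":[0,0,-0.008],"delta_rot":[0,0,0]},
    {"gripper":-0.06,"linear":[0,0,-0.008],"delta_rot":[0,0,0]},
  ],
)

```text
clock: 4.7
position: [0.4303, 0.1326, -0.0023]
ee_rot: [-0.0, 0.681, 0.732, -0.0]
contact_force: [-0.5, 0.5, 0.8]
width: 0.0453
gripper_force: 0.0
```

Call:
send_rows(
  increments=[
    {"gripper":-0.06,"linear":[0,0,-0.002],"delta_rot":[0,0,0]},
    {"gripper":-0.06,"linear":[0,0,-0.004],"delta_rot":[0,0,0]},
    {"gripper":-0.06,"linear":[0,0,-0.004],"delta_rot":[0,0,0]},
  ],
)

```text
clock: 5.0
position: [0.4304, 0.1326, -0.0062]
ee_rot: [-0.0, 0.681, 0.732, -0.0]
contact_force: [-0.6, -0.1, -0.8]
width: 0.0452
gripper_force: 0.0
```

```bash
python3 - <<'E'
from h import *
st=get_state();print(st['position'],st['contact_force'],st['width'])
s=shot('scene','s5.png');sc=s['pixels'];p=st['position']
b=cv2.resize(sc[210:280,215:305],None,fx=8,fy=8,interpolation=cv2.INTER_CUBIC)
cv2.imwrite('pics/g3.png',b)
E
```

```text
[ 0.43037598  0.13256069 -0.00624264] [-0.56117534 -0.13373994 -0.78465972] 0.045212258366567296
```

View pics/g3.png

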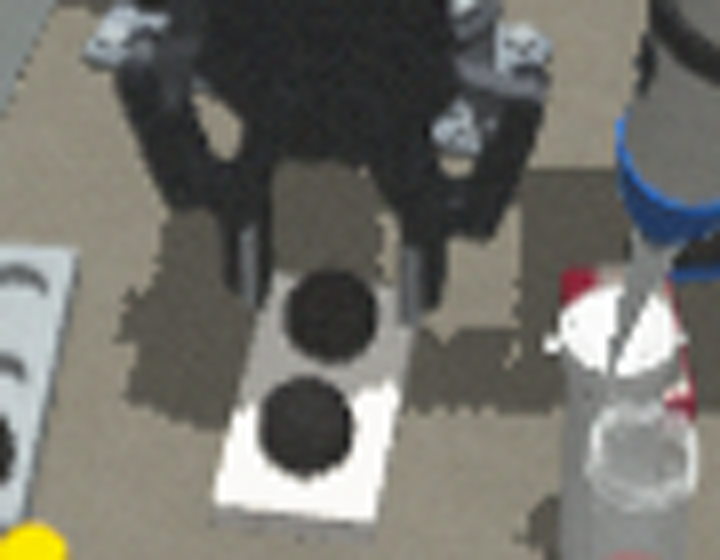

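```bash
python3 - <<'E'
from h import *
s=shot('scene')
L=[[245.2,247.9],[266,249.5]]
c,d=ray(s,L)
for y in(.10,.12,.133,.1436): print(y,(c+d*((y-c[1])/d[:,1])[:,None]).round(4).tolist())
print(proj(s,[[.4304+.026,.1436,-.006],[.4304-.026,.1436,-.006],[.4304+.026,.1436,.03],[.4304-.026,.1436,.03]]))
E
```

```text
0.1 [[0.4729, 0.1, -0.0169], [0.4131, 0.1, -0.0099]]
0.12 [[0.4672, 0.12, 0.0042], [0.4089, 0.12, 0.011]]
0.133 [[0.4634, 0.133, 0.0179], [0.4061, 0.133, 0.0245]]
0.1436 [[0.4603, 0.1436, 0.0291], [0.4039, 0.1436, 0.0356]]
[[246.98309853 257.28828106]
 [265.76101437 260.40027717]
 [246.62543854 247.88437513]
 [265.79694128 250.97445378]]
```

Call:
send_rows(
  increments=[
    {"gripper":-0.06,"linear":[0,0,-0.002],"delta_rot":[0,0,0]},
    {"gripper":-0.06,"linear":[0,0,-0.004],"delta_rot":[0,0,0]},
    {"gripper":0.05,"linear":[0,0,-0.004],"delta_rot":[0,0,0]},
    {"gripper":0.2,"linear":[0,0,-0.004],"delta_rot":[0,0,0]},
    {"gripper":0.35,"linear":[0,0,-0.004],"delta_rot":[0,0,0]},
    {"gripper":0.35,"linear":[0,0,-0.004],"delta_rot":[0,0,0]},
  ],
  newtons=20,
)

```text
clock: 5.7
position: [0.431, 0.1326, -0.0098]
ee_rot: [0.0, 0.681, 0.732, 0.0]
contact_force: [-0.1, -0.2, 0.5]
width: 0.03
gripper_force: 19.7
```

Call:
send_rows(
  increments=[
    {"gripper":0.45,"linear":[0,0,0],"delta_rot":[0,0,0]},
    {"gripper":0.45,"linear":[0,0,0.006],"delta_rot":[0,0,0]},
    {"gripper":0.45,"linear":[0,0,0.016],"delta_rot":[0,0,0]},
    {"gripper":0.45,"linear":[0,0,0.03],"delta_rot":[0,0,0]},
    {"gripper":0.45,"linear":[0,0,0.045],"delta_rot":[0,0,0]},
    {"gripper":0.45,"linear":[0,0,0.06],"delta_rot":[0,0,0]},
    {"gripper":0.45,"linear":[0,0,0.06],"delta_rot":[0,0,0]},
  ],
)

```text
clock: 6.4
position: [0.4324, 0.1329, 0.0523]
ee_rot: [0.002, 0.681, 0.732, 0.002]
contact_force: [0.2, 0.0, 0.1]
width: 0.0296
gripper_force: 19.8
```

```bash
python3 - <<'E'
from h import *
st=get_state();p=st['position'];print(p,st['width'],st['gripper_force'])
s=shot('scene','s6.png');t=shot('top','t6.png')
b=cv2.resize(s['pixels'][190:290,195:305],None,fx=5,fy=5,interpolation=cv2.INTER_CUBIC)
for q in proj(s,[p,p+[0,0,.019],p+[0,0,.04]]): cv2.circle(b,tuple(int(x) for x in (q-[195,190]+.5)*5),3,(0,0,255),-1)
cv2.imwrite('pics/g4.png',b)
E
```

```text
[0.43238417 0.13292281 0.05234285] 0.02960643153669604 19.779731333255768
```

View pics/g4.png

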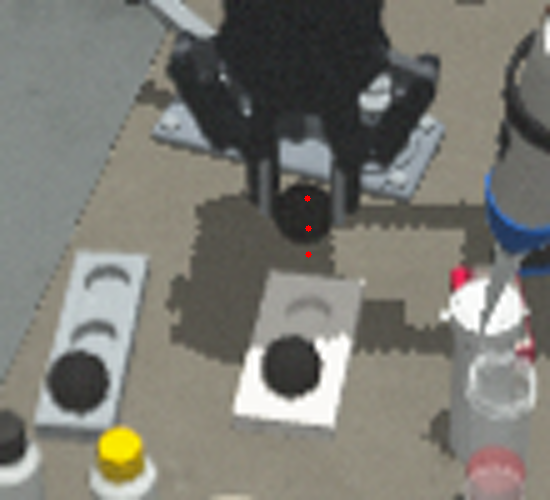

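Call:
send_rows(
  increments=[
    {"gripper":0.45,"linear":[0.03,0,0],"delta_rot":[0,0,0.02]},
    {"gripper":0.45,"linear":[0.065,0,0],"delta_rot":[0,0,0.04]},
    {"gripper":0.45,"linear":[0.1,0,0],"delta_rot":[0,0,0.055]},
    {"gripper":0.45,"linear":[0.1125,0,-0.015],"delta_rot":[0,0,0.055]},
    {"gripper":0.45,"linear":[0.1125,0,-0.035],"delta_rot":[0,0,0.055]},
    {"gripper":0.45,"linear":[0.1125,0,-0.05],"delta_rot":[0,0,0.055]},
    {"gripper":0.45,"linear":[0.1125,0,-0.056],"delta_rot":[0,0,0.055]},
    {"gripper":0.45,"linear":[0.1125,0,-0.059],"delta_rot":[0,0,0.055]},
  ],
)

```text
clock: 7.3
position: [0.5436, 0.1327, -0.0095]
ee_rot: [0.0, 0.66, 0.751, 0.0]
contact_force: [0.9, 0.3, 4.1]
width: 0.0296
gripper_force: 20.4
```

Call:
send_rows(
  increments=[
    {"gripper":0.1,"linear":[0,0,0],"delta_rot":[0,0,0]},
    {"gripper":-0.1,"linear":[0,0,0],"delta_rot":[0,0,0]},
    {"gripper":-0.1,"linear":[0,0,0.005],"delta_rot":[0,0,0]},
    {"gripper":-0.1,"linear":[0,0,0.03],"delta_rot":[0,0,0]},
    {"gripper":-0.1,"linear":[-0.02,0.009,0.06],"delta_rot":[0,0,-0.03]},
    {"gripper":-0.1,"linear":[-0.06,0.026,0.06],"delta_rot":[0,0,-0.055]},
    {"gripper":-0.1,"linear":[-0.1,0.044,0.06],"delta_rot":[0,0,-0.055]},
    {"gripper":-0.1,"linear":[-0.116,0.0505,0.06],"delta_rot":[0,0,-0.055]},
  ],
)

```text
clock: 8.1
position: [0.4224, 0.1836, 0.0516]
ee_rot: [-0.001, 0.68, 0.733, -0.001]
contact_force: [-0.1, -0.4, 0.4]
width: 0.0465
gripper_force: 0.0
```

```bash
python3 - <<'E'
from h import *
st=get_state();print(st['position'],st['width'])
s=shot('scene');t=shot('top')
for uv in ([253,263],[210.3,266],[216.3,242]): 
    u,v=dark(s,uv,9);print(u,v,atz(s,[u],.022).round(4))
print(proj(s,[[.5436,.1326,.022]]))
for uv in ([173.8,225.7],[194.5,181.5]):
    u,v=dark(t,uv,8);print('top',u,v,atz(t,[u],.022).round(4))
E
```

```text
[0.42244125 0.18361866 0.05156518] 0.0465325998761221
[253.         262.72380952] 105 [[0.4294 0.1841 0.022 ]]
[210.39215686 266.        ] 102 [[0.5332 0.219  0.022 ]]
[215.75257732 242.82474227] 97 [[0.5454 0.1358 0.022 ]]
[[216.73818291 242.12399238]]
top [171.3        225.55333333] 150 [[0.4276 0.1894 0.022 ]]
top [193.77173913 181.76086957] 92 [[0.5431 0.1332 0.022 ]]
```

Call:
send_rows(
  increments=[
    {"gripper":-0.1,"linear":[0.001,0,-0.02],"delta_rot":[0,0,0]},
    {"gripper":-0.1,"linear":[0.001,0,-0.045],"delta_rot":[0,0,0]},
    {"gripper":-0.1,"linear":[0.001,0,-0.058],"delta_rot":[0,0,0]},
    {"gripper":-0.1,"linear":[0.001,0,-0.065],"delta_rot":[0,0,0]},
    {"gripper":0.2,"linear":[0.001,0,-0.065],"delta_rot":[0,0,0]},
    {"gripper":0.45,"linear":[0.001,0,-0.065],"delta_rot":[0,0,0]},
    {"gripper":0.45,"linear":[0.001,0,-0.065],"delta_rot":[0,0,0]},
    {"gripper":0.45,"linear":[0.001,0,-0.065],"delta_rot":[0,0,0]},
  ],
)

```text
clock: 9.0
position: [0.4289, 0.1832, -0.0133]
ee_rot: [0.001, 0.681, 0.732, 0.001]
contact_force: [0.3, -0.1, -0.5]
width: 0.0308
gripper_force: 19.8
```

Call:
send_rows(
  increments=[
    {"gripper":0.45,"linear":[0,0,0.01],"delta_rot":[0,0,0]},
    {"gripper":0.45,"linear":[0,0,0.035],"delta_rot":[0,0,0]},
    {"gripper":0.45,"linear":[0,0,0.064],"delta_rot":[0,0,0]},
    {"gripper":0.45,"linear":[0.03,-0.002,0.064],"delta_rot":[0,0,0.02]},
    {"gripper":0.45,"linear":[0.065,-0.005,0.064],"delta_rot":[0,0,0.04]},
    {"gripper":0.45,"linear":[0.1,-0.008,0.064],"delta_rot":[0,0,0.055]},
    {"gripper":0.45,"linear":[0.1095,-0.0085,0.064],"delta_rot":[0,0,0.055]},
    {"gripper":0.45,"linear":[0.1095,-0.0085,0.05],"delta_rot":[0,0,0.055]},
  ],
)

```text
clock: 9.8
position: [0.5415, 0.1749, 0.0383]
ee_rot: [0.002, 0.661, 0.751, 0.003]
contact_force: [-0.4, 0.2, 0.9]
width: 0.0304
gripper_force: 19.9
```

Call:
send_rows(
  increments=[
    {"gripper":0.45,"linear":[0,0,-0.02],"delta_rot":[0,0,0]},
    {"gripper":0.45,"linear":[0,0,-0.038],"delta_rot":[0,0,0]},
    {"gripper":0.45,"linear":[0,0,-0.046],"delta_rot":[0,0,0]},
    {"gripper":0.45,"linear":[0,0,-0.049],"delta_rot":[0,0,0]},
    {"gripper":0.45,"linear":[0,0,-0.049],"delta_rot":[0,0,0]},
  ],
)

```text
clock: 10.3
position: [0.5377, 0.1747, -0.0125]
ee_rot: [0.0, 0.66, 0.751, 0.0]
contact_force: [-0.0, -0.1, 0.1]
width: 0.0301
gripper_force: 19.9
```

Call:
send_rows(
  increments=[
    {"gripper":0.1,"linear":[0,0,0],"delta_rot":[0,0,0]},
    {"gripper":-0.1,"linear":[0,0,0],"delta_rot":[0,0,0]},
    {"gripper":-0.1,"linear":[0,0,0.01],"delta_rot":[0,0,0]},
    {"gripper":-0.1,"linear":[0,0,0.05],"delta_rot":[0,0,0]},
    {"gripper":-0.1,"linear":[0,0,0.1],"delta_rot":[0,0,0]},
    {"gripper":-0.4,"linear":[-0.005,-0.02,0.1],"delta_rot":[0,0,-0.14]},
    {"gripper":-0.4,"linear":[-0.01,-0.04,0.1],"delta_rot":[0,0,-0.28]},
    {"gripper":-0.4,"linear":[-0.015,-0.06,0.1],"delta_rot":[0,0,-0.42]},
  ],
)

```text
clock: 11.1
position: [0.5229, 0.1142, 0.0888]
ee_rot: [0.001, 0.804, 0.595, 0.001]
contact_force: [0.3, -0.2, 0.4]
width: 0.0595
gripper_force: 0.0
```

Call:
send_rows(
  increments=[
    {"gripper":-0.4,"linear":[-0.006,-0.017,0],"delta_rot":[0,0,-0.14]},
    {"gripper":-0.4,"linear":[-0.012,-0.034,0],"delta_rot":[0,0,-0.28]},
    {"gripper":-0.4,"linear":[-0.018,-0.051,0],"delta_rot":[0,0,-0.42]},
    {"gripper":-0.4,"linear":[-0.024,-0.068,0],"delta_rot":[0,0,-0.56]},
    {"gripper":-0.4,"linear":[-0.03,-0.085,0],"delta_rot":[0,0,-0.7]},
    {"gripper":-0.4,"linear":[-0.034,-0.1,0],"delta_rot":[0,0,-0.84]},
    {"gripper":-0.4,"linear":[-0.038,-0.115,0],"delta_rot":[0,0,-0.98]},
    {"gripper":-0.4,"linear":[-0.0425,-0.1345,0],"delta_rot":[0,0,-1.12]},
  ],
)

```text
clock: 11.9
position: [0.4802, -0.0203, 0.0881]
ee_rot: [0.0, 0.997, 0.077, 0.001]
contact_force: [-0.0, -0.1, -0.0]
width: 0.06
gripper_force: 0.0
```

Call:
send_rows(
  increments=[
    {"gripper":-0.4,"linear":[0,0,0],"delta_rot":[0,0,-0.14]},
    {"gripper":-0.4,"linear":[0,0,0],"delta_rot":[0,0,-0.27]},
    {"gripper":-0.4,"linear":[0,0,0],"delta_rot":[0,0,-0.297]},
    {"gripper":-0.4,"linear":[0,0,0],"delta_rot":[0,0,-0.297]},
  ],
)

```text
clock: 12.3
position: [0.4803, -0.0199, 0.0877]
ee_rot: [0.0, 0.998, -0.068, 0.001]
contact_force: [0.5, -0.6, 0.3]
width: 0.0598
gripper_force: 0.0
```

```bash
python3 - <<'E'
from h import *
st=get_state();q=st['ee_rot'];print(st['position'],q,2*np.arctan2(q[2],q[1])-np.pi/2,st['qpos'][[0,5]],st['width'])
s=shot('scene','s7.png');t=shot('top','t7.png')
for uv in ([210.3,266],[214,255],[216.3,242]): 
    u,v=dark(s,uv,7);print(u,v,atz(s,[u],.022).round(4))
for uv in ([162,186.5],[178.5,184],[194,182]):
    u,v=dark(t,uv,7);print('top',u,v,atz(t,[u],.022).round(4))
E
```

```text
[ 0.48031097 -0.01990884  0.08770861] [ 8.98794293e-05  9.97677382e-01 -6.81143963e-02  5.12823914e-04] -1.7071306989476325 [-0.18625007  1.5209146 ] 0.05983570115647144
[210.47272727 265.35454545] 110 [[0.5337 0.2169 0.022 ]]
[212.71544715 254.84552846] 123 [[0.5396 0.1804 0.022 ]]
[215.45631068 243.2815534 ] 103 [[0.5457 0.1376 0.022 ]]
top [162.29069767 186.58139535] 86 [[0.531  0.2168 0.022 ]]
top [178.02298851 184.22988506] 87 [[0.5369 0.175  0.022 ]]
top [190.07692308 180.07692308] 13 [[0.5478 0.1432 0.022 ]]
```

Call:
send_rows(
  increments=[
    {"gripper":-0.4,"linear":[0,0,-0.03],"delta_rot":[0,0,0]},
    {"gripper":-0.4,"linear":[0,0,-0.06],"delta_rot":[0,0,0]},
    {"gripper":-0.4,"linear":[0,0,-0.08],"delta_rot":[0,0,0]},
    {"gripper":-0.4,"linear":[0,0,-0.09],"delta_rot":[0,0,0]},
    {"gripper":-0.4,"linear":[0,0,-0.096],"delta_rot":[0,0,0]},
    {"gripper":-0.4,"linear":[0,0,-0.096],"delta_rot":[0,0,0]},
  ],
)

```text
clock: 13.0
position: [0.4802, -0.0198, -0.0091]
ee_rot: [0.0, 0.998, -0.069, -0.0]
contact_force: [-0.1, 0.1, 0.3]
width: 0.0596
gripper_force: 0.0
```

Call:
send_rows(
  increments=[
    {"gripper":0.0,"linear":[0,0,0],"delta_rot":[0,0,0]},
    {"gripper":0.2,"linear":[0,0,0],"delta_rot":[0,0,0]},
    {"gripper":0.4,"linear":[0,0,0],"delta_rot":[0,0,0]},
    {"gripper":0.4,"linear":[0,0,0],"delta_rot":[0,0,0]},
  ],
  newtons=40,
)

```text
clock: 13.4
position: [0.4813, -0.0194, -0.0078]
ee_rot: [-0.0, 0.998, -0.07, 0.001]
contact_force: [0.5, 4.5, 6.3]
width: 0.0333
gripper_force: 42.6
```

```bash
python3 - <<'E'
from h import *
st=get_state();print(st['position'],st['contact_force'],st['moment'],st['width'],st['gripper_force'])
s=shot('scene','s8.png');t=shot('top','t8.png')
a=cv2.resize(t['pixels'][140:250,150:330],None,fx=2.2,fy=2.2,interpolation=cv2.INTER_CUBIC)
b=cv2.resize(s['pixels'][130:280,190:320],None,fx=3,fy=3,interpolation=cv2.INTER_CUBIC)
o=np.zeros((450,790,3),np.uint8);o[:a.shape[0],:396]=a[:,:396];o[:,396:396+390]=b;cv2.imwrite('pics/g5.png',o)
E
```

```text
[ 0.48127766 -0.01935757 -0.00780016] [0.49521895 4.46730255 6.2805061 ] [ 0.72119481 -0.00094809 -0.03491572] 0.033261780066980086 42.55703508853912
```

View pics/g5.png

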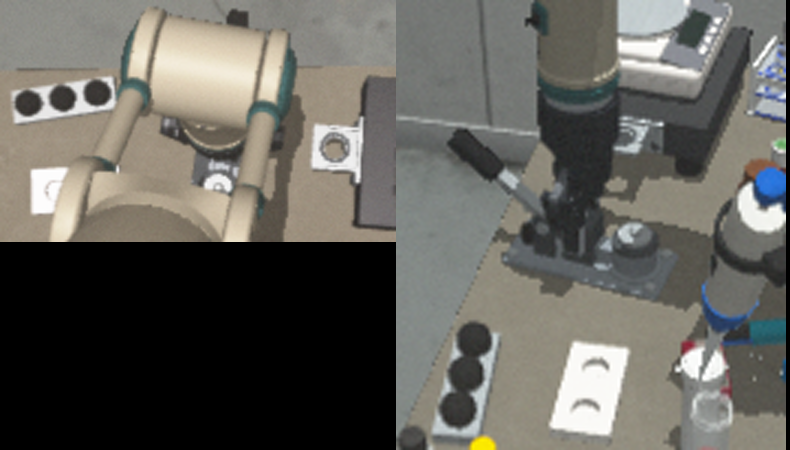

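Call:
send_rows(
  increments=[
    {"gripper":0.45,"linear":[0,0,0.001],"delta_rot":[0,0,0.08]},
    {"gripper":0.45,"linear":[0,0,0.001],"delta_rot":[0,0,0.18]},
    {"gripper":0.45,"linear":[0,-0.002,0.001],"delta_rot":[0,0,0.28]},
    {"gripper":0.45,"linear":[-0.001,-0.004,0.001],"delta_rot":[0,0,0.38]},
    {"gripper":0.45,"linear":[-0.001,-0.006,0.001],"delta_rot":[0,0,0.48]},
    {"gripper":0.45,"linear":[-0.002,-0.008,0.001],"delta_rot":[0,0,0.58]},
    {"gripper":0.45,"linear":[-0.002,-0.011,0.001],"delta_rot":[0,0,0.68]},
    {"gripper":0.45,"linear":[-0.002,-0.014,0.001],"delta_rot":[0,0,0.78]},
  ],
)

```text
clock: 14.3
position: [0.4778, -0.0336, -0.0078]
ee_rot: [-0.0, 0.948, 0.317, 0.0]
contact_force: [-0.7, 2.7, 0.7]
width: 0.0335
gripper_force: 41.8
```

Call:
send_rows(
  increments=[
    {"gripper":0.45,"linear":[0,-0.002,0],"delta_rot":[0,0,0.1]},
    {"gripper":0.45,"linear":[-0.001,-0.004,0],"delta_rot":[0,0,0.2]},
    {"gripper":0.45,"linear":[-0.001,-0.006,0],"delta_rot":[0,0,0.3]},
    {"gripper":0.45,"linear":[-0.002,-0.008,0],"delta_rot":[0,0,0.4]},
    {"gripper":0.45,"linear":[-0.002,-0.01,0],"delta_rot":[0,0,0.5]},
    {"gripper":0.45,"linear":[-0.003,-0.012,0],"delta_rot":[0,0,0.6]},
    {"gripper":0.45,"linear":[-0.003,-0.014,0],"delta_rot":[0,0,0.7]},
    {"gripper":0.45,"linear":[-0.003,-0.016,0],"delta_rot":[0,0,0.8]},
  ],
)

```text
clock: 15.1
position: [0.4745, -0.0496, -0.0078]
ee_rot: [-0.0, 0.75, 0.661, -0.0]
contact_force: [-0.2, 1.8, 0.5]
width: 0.0336
gripper_force: 41.8
```

Call:
send_rows(
  increments=[
    {"gripper":0.45,"linear":[0,0,0],"delta_rot":[0,0,0.04]},
    {"gripper":0.45,"linear":[0,0,0],"delta_rot":[0,0,0.04]},
  ],
)

```text
clock: 15.3
position: [0.4746, -0.0501, -0.0078]
ee_rot: [-0.0, 0.738, 0.675, -0.0]
contact_force: [-1.4, 0.3, 1.5]
width: 0.0334
gripper_force: 41.9
```

```bash
python3 - <<'E'
from h import *
st=get_state();q=st['ee_rot'];print(st['position'],2*np.arctan2(q[2],q[1])-np.pi/2,st['contact_force'],st['moment'],st['width'])
s=shot('scene','s9.png');t=shot('top','t9.png')
print(atz(t,np.array([[487,380],[627,388],[495,273]])/1.5625,.075))
a=cv2.resize(t['pixels'][150:240,250:350],None,fx=3.9,fy=3.9,interpolation=cv2.INTER_CUBIC)
b=cv2.resize(s['pixels'][120:240,205:305],None,fx=4,fy=4,interpolation=cv2.INTER_CUBIC)
o=np.zeros((480,790,3),np.uint8);o[:a.shape[0],:390]=a;o[:,390:790]=b;cv2.imwrite('pics/g6.png',o)
E
```

```text
[ 0.47455144 -0.05008228 -0.00781109] -0.08841968692979951 [-1.41818824  0.26966397  1.48484906] [0.25543002 0.28102142 0.24283334] 0.03335523474876809
[[ 0.37668021 -0.1666589   0.075     ]
 [ 0.36129985 -0.38591677  0.075     ]
 [ 0.54688582 -0.18439182  0.075     ]]
```

View pics/g6.png

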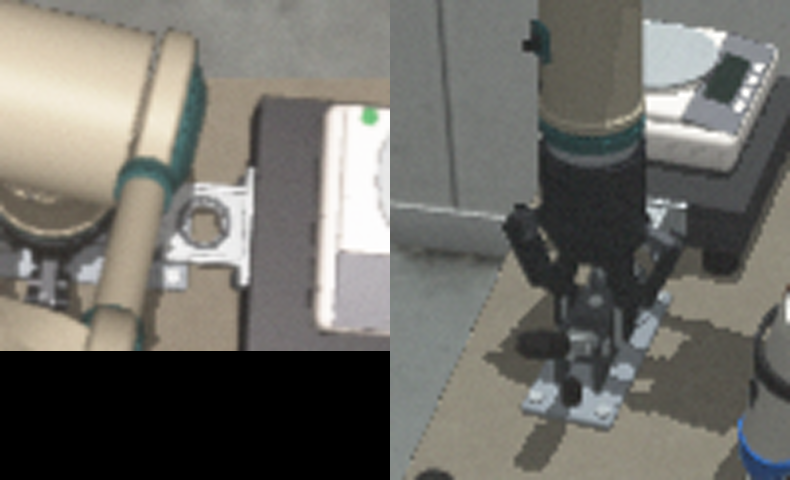

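```bash
python3 - <<'E'
from h import *
s=shot('scene');t=shot('top')
f=lambda u,v,n:[(u+.5)/n-.5,(v+.5)/n-.5]
S=lambda u,v:np.array(f(u-390,v,4))+[205,120]
T=lambda u,v:np.array(f(u,v,3.9))+[250,150]
print('lever end corners',atz(s,[S(523,408),S(614,425)],.008).round(4))
print('front corner',atz(t,[T(188,290)],.008).round(4))
# predicted
th=np.pi/2-.088; R=np.array([[np.cos(th),-np.sin(th)],[np.sin(th),np.cos(th)]])
b=np.array([.4746,-.0501]); o=b-R@[.055,0]; print('pred pin',o)
for p in([.13,.035],[.13,-.035],[-.035,.035]): print('pred',(o+R@p).round(4))
# ring
for im,fn,uv,z in((t,'t9.png',(302,207),.069),(s,'s1.png',(264.6,174.9),.069)):
    g=cv2.imread('pics/'+fn).max(2);u,v=map(int,uv);print(g[v-8:v+10,u-9:u+12])
    print(atz(im,[uv],z))
print('proj pred lug',proj(t,[[.467,-.146,.069]]),proj(s,[[.467,-.146,.069]]))
E
```

```text
lever end corners [[0.514  0.024  0.008 ]
 [0.4446 0.0276 0.008 ]]
front corner [[ 0.4308 -0.1395  0.008 ]]
pred pin [ 0.46976624 -0.10488718]
pred [0.4463 0.0277]
pred [0.5161 0.0215]
pred [ 0.4318 -0.1367]
[[101  87 111 125 128 130 158 217 220 224 227 230 231 234 222 221 207 173
  170 175 207]
 [105 111 125 124 125 126 136 145 139 148 160 197 204 229 229 230 230 225
  226 227 233]
 [107 119 128 123 122 102 124 146 130 156 133 141 145 189 230 231 234 233
  230 225 237]
 [107 124 128 119  92  96 142 156 135 144 165 174 136 147 191 227 234 232
  228 222 238]
 [112 124 125  96  83 106 125 110 106 106 113 123 134 147 140 174 232 234
  229 215 235]
 [122 123 105  77  94 121 102 102 101 100 104 102 113 140 126 160 229 234
  226 187 233]
 [130 124 104  82 111 114 110 147 147 147 148 141 103 118 125 151 216 231
  228 207 231]
 [125 124  93  86 123 156 140 155 155 154 158 142 106 125 174 151 214 234
  228 201 229]
 [126 120  93  91 135 164 143 158 157 156 154 143 106 118 170 152 211 233
  228 203 223]
 [125 122  98 111 184 164 141 156 159 158 159 155 135 116 146 149 216 234
  230 200 222]
 [
[... 1767 characters left out ...]
  91  93  91 101 116 159 173 130  91
   91  93  74]
 [149 158 181 183 185 190 192 163 115 114 120 112 158 189 193 195 165 100
   93  82  59]
 [ 83  87  89 110 116 157 159 180 182 182 189 194 191 192 195 191 121  95
   88  93  67]
 [ 49  66  82  88  91  91  93  88 109 112 135 159 163 180 188 162  95  82
   88  90  86]
 [ 63  81  83  83  80  81  78  84  85  89  89  92  92  90 108  91  84  81
   85  85  81]
 [ 78  82  81  80  81  82  80  82  85  82  78  82  86  81  88  82  83  79
   82  83  82]
 [ 81  80  84  85  81  80  81  79  81  80  83  82  84  80  81  80  84  81
   82  83  81]]
[[ 0.46953928 -0.14126023  0.069     ]]
proj pred lug [[302.07194343 206.82852639]] [[265.70745246 174.1526305 ]]
```

```bash
python3 - <<'E'
from h import *
t=shot('top')
p=atz(t,[c1((296,257))],.057)[0];b=atz(t,[c1((304,190))],.058)[0];b2=atz(t,[c1((305,192))],.056)[0];print(p,b,b2)
g=np.array([.4806,-.0198])-[.0006,-.0004]; u=np.array([np.cos(.137),-np.sin(.137)])
print((g-p[:2])@u, (g-p[:2])@[-u[1],u[0]])
im=cv2.imread('pics/t1.png').max(2); x,y=map(int,c1((296,257)));print(x,y);print(im[y-10:y+12,x-11:x+12])
E
```

```text
[ 0.42338873 -0.01221294  0.057     ] [ 0.47947616 -0.01903822  0.058     ] [ 0.4780881  -0.01980133  0.056     ]
0.05706237972732558 0.0006117885160613548
248 225
[[150 183 200 202 205 206 203 207 201 178 188 207 208 207 208 210 200 127
  129 200 207 206 210]
 [148 186 200 204 202 206 204 201 193 168 186 204 198 183 201 205 186 118
  140 200 205 207 208]
 [149 192 200 204 204 201 198 191 159 134 130 136 132 125 132 142 152 122
  187 202 205 204 205]
 [144 196 200 203 203 192 151 129 116 119 128 131 135 124 117 111 109 108
  169 201 203 203 204]
 [145 201 205 201 193 151 122 119 140 167 203 218 228 198 151 132 111 109
  127 164 197 203 205]
 [148 202 203 193 152 122 125 168 222 232 238 237 240 237 231 223 129 107
  117 129 177 203 206]
 [171 203 202 184 125 121 161 234 239 239 241 241 240 240 238 238 217 135
  114 109 140 197 204]
 [185 203 198 155 120 137 209 239 240 242 240 239 238 238 240 240 234 208
  123 106 106 146 204]
 [189 201 193 128 117 164 237 241 240 238 222 192 187 194 239 242 241 234
  131 111 108 124 179]
 [192 200 181 124 129 188 240 241 239 231 207 216 211 195 236 2
[... 498 characters left out ...]
118 109  97 129 167]
 [205 202 181 194 136 124 139 193 242 247 247 247 246 246 245 240 187 126
  118 103 120 190 193]
 [206 207 196 176 151 129 126 144 190 236 245 244 244 242 220 157 127 116
  113  94 133 177 201]
 [207 210 194 167 192 160 129 127 134 157 171 157 165 157 142 125 118 113
  105 139 185 165 201]
 [224 231 191 185 179 190 147 122 119 124 122 124 124 124 123 120 113 111
  137 192 180 201 207]
 [237 240 232 161 191 191 201 165 130 123 118 124 126 117 107 120 156 199
  200 191 197 208 209]
 [244 247 239 162 201 203 200 207 205 198 170 149 150 143 162 199 207 207
  179 202 194 207 210]
 [243 246 227 181 204 206 204 197 187 197 211 205 210 210 211 206 171 175
  201 221 236 234 227]]
```

Call:
send_rows(
  increments=[
    {"gripper":0.45,"linear":[-0.001,-0.008,0],"delta_rot":[0,0,0]},
    {"gripper":0.45,"linear":[-0.0012,-0.016,0],"delta_rot":[0,0,0]},
    {"gripper":0.45,"linear":[-0.0018,-0.024,0],"delta_rot":[0,0,0]},
    {"gripper":0.45,"linear":[-0.0024,-0.032,0],"delta_rot":[0,0,0]},
    {"gripper":0.45,"linear":[-0.0028,-0.039,0],"delta_rot":[0,0,0]},
    {"gripper":0.45,"linear":[-0.0028,-0.039,0],"delta_rot":[0,0,0]},
  ],
)

```text
clock: 16.15
position: [0.4726, -0.0889, -0.0078]
ee_rot: [-0.0, 0.739, 0.674, 0.001]
contact_force: [-0.3, 1.7, 3.2]
width: 0.0334
gripper_force: 42.2
```

```bash
python3 - <<'E'
from h import *
st=get_state();q=st['ee_rot'];print(st['position'],2*np.arctan2(q[2],q[1])-np.pi/2,st['contact_force'],st['width'])
t=shot('top','t10.png');g=t['pixels'].max(2);print(g[198:217,290:314])
print(proj(t,[[.467,-.146,.07],[.467,-.146,.053]]))
E
```

```text
[ 0.47258558 -0.08887366 -0.00780183] -0.09133521748369611 [-0.32798604  1.67048262  3.20953435] 0.03341848686628205
[[160 166 167 171 174 176 176 181 179 187 187 180 141  90  99 104 111 118
  122 118 113 114 110 102]
 [155 157 166 167 166 171 171 174 173 176 178 167 107  99 105 115 141 148
  159 164 162 140 123 109]
 [143 145 148 153 157 160 161 166 169 174 173 159 101 100 108 135 153 165
  170 174 175 169 153 126]
 [131 135 139 143 142 151 154 159 163 164 157 113 101  98 123 142 157 168
  170 179 173 178 170 142]
 [108 115 122 129 133 139 137 145 152 156 145  98  97 102 133 150 161 170
  171 179 177 173 172 149]
 [101  98 103 106 117 122 128 133 136 136 135 102 103 114 137 154 160 171
  176 181 181 179 168 150]
 [ 98  95  97  99  99 106 109 116 122 126 125 108  97 119 143 157 163 173
  177 180 178 173 166 146]
 [ 96  96  95 101 110 111  86 110 107 117 119 115  97 126 147 155 166 175
  178 179 177 171 161 144]
 [ 94  97 103 108 108  76  80 116 122 119 111 107 107 135 149 160 168 174
  173 175 173 170 158 137]
 [105 106 111 102  76  62  82 120 123 115 111 113 117 139 151 161 170 176

[... 295 characters left out ...]
172 179
  176 177 170 161 158 162]
 [ 59  55  65 102 120 127 116  82  85 102 112 120 140 153 162 173 176 177
  180 172 168 159 164 183]
 [ 56  73 104 124 130 130 126 101  87  81  96 123 144 155 164 172 175 176
  177 174 166 158 176 206]
 [ 72 101 142 152 147 142 130 122 118 107  99 130 148 158 170 172 176 178
  174 172 162 159 177 209]
 [ 96 144 225 230 230 221 161 144 139 121 118 133 150 163 168 172 178 176
  177 170 160 162 185 206]
 [109 160 230 235 234 233 229 226 191 126 121 139 158 161 170 174 178 179
  174 169 158 165 207 213]
 [124 153 187 187 193 213 210 201 169 120 125 147 157 167 172 176 177 175
  173 168 156 172 215 214]]
[[302.10773435 206.76921632]
 [301.50870909 207.76181697]]
```

Call:
send_rows(
  increments=[
    {"gripper":0.1,"linear":[0,0,0],"delta_rot":[0,0,0]},
    {"gripper":-0.1,"linear":[0,0,0],"delta_rot":[0,0,0]},
    {"gripper":-0.3,"linear":[0,0,0],"delta_rot":[0,0,0]},
    {"gripper":-0.3,"linear":[0,0,0.02],"delta_rot":[0,0,0]},
    {"gripper":-0.3,"linear":[0,0,0.05],"delta_rot":[0,0,0]},
    {"gripper":-0.3,"linear":[0,0,0.09],"delta_rot":[0,0,0]},
    {"gripper":0,"linear":[0,0,0.135],"delta_rot":[0,0,0]},
    {"gripper":1,"linear":[0,0,0.155],"delta_rot":[0,0,0]},
  ],
)

```text
clock: 17.0
position: [0.4746, -0.0897, 0.151]
ee_rot: [0.003, 0.738, 0.675, 0.002]
contact_force: [-0.4, -0.4, -0.3]
width: 0.0294
gripper_force: 0.0
```

Call:
send_rows(
  increments=[
    {"gripper":1,"linear":[0.003,0.04,0],"delta_rot":[0,0,0]},
    {"gripper":1,"linear":[0.006,0.08,0],"delta_rot":[0,0,0]},
    {"gripper":1,"linear":[0.0098,0.108,0],"delta_rot":[0,0,0]},
    {"gripper":1,"linear":[0.0098,0.108,0],"delta_rot":[0,0,0]},
  ],
)

```text
clock: 17.4
position: [0.4822, 0.022, 0.1471]
ee_rot: [-0.0, 0.737, 0.676, 0.001]
contact_force: [0.8, 0.4, -0.5]
width: -0.0002
gripper_force: 0.0
```

```bash
python3 - <<'E'
from h import *
st=get_state();q=st['ee_rot'];print(st['position'],2*np.arctan2(q[2],q[1])-np.pi/2,st['contact_force'],st['width'])
s=shot('scene','s11.png')
t=shot('top','t11.png');g=t['pixels'].max(2);print(g[198:217,290:314])
E
```

```text
[0.48223652 0.02198393 0.14707678] -0.08509984589904573 [ 0.80109438  0.36584921 -0.50585523] -0.00023881542518532675
[[184 188 204 230 233 231 231 230 228 218 194 169 182 209 217 229 240 240
  239 235 230 227 219 212]
 [194 197 210 231 232 231 232 232 231 226 219 214 216 223 227 230 231 215
  213 201 167 162 176 204]
 [193 191 195 230 232 233 232 231 217 167 145 139 145 153 194 202 224 227
  227 226 222 220 226 231]
 [189 189 196 230 232 231 231 216 147 127 143 124 146 130 135 138 186 225
  230 230 230 227 220 236]
 [190 196 213 230 232 232 221 148 125 147 166 152 164 172 170 128 142 187
  225 231 231 226 215 235]
 [196 194 204 232 232 226 181 128 149 177 216 222 221 207 150 137 140 137
  171 228 231 226 211 233]
 [189 188 201 231 229 193 131 144 177 217 228 228 229 226 204 147 139 124
  155 226 230 220 182 231]
 [158 176 210 232 229 189 133 181 225 230 228 228 227 226 227 205 152 125
  146 209 228 223 201 227]
 [188 193 216 232 228 167 133 192 229 227 204 186 178 185 226 229 216 182
  149 208 231 224 199 227]
 [198 197 212 232 224 143 142 212 230 208 186 206 220 187 218 229 221 176
[... 237 characters left out ...]
99 234 237 236 228 148 130 191 228 211 184 176 205 227 209 142 108
  162 229 233 221 183 209]
 [202 197 233 235 234 233 215 151 138 195 217 226 226 221 200 164 132 166
  226 233 233 227 201 211]
 [155 174 234 237 238 237 231 188 145 143 142 166 183 156 124 127 169 224
  233 233 235 229 213 209]
 [121 168 232 236 237 236 236 231 225 194 142 137 139 142 137 164 228 234
  235 235 235 228 208 208]
 [187 207 234 237 236 235 236 235 233 229 225 223 223 225 227 227 233 235
  236 235 235 230 200 202]
 [197 201 231 234 234 234 234 233 220 202 203 199 188 205 219 220 214 215
  233 234 234 228 212 211]
 [196 186 185 184 191 210 210 203 195 227 241 241 239 236 236 234 231 227
  227 227 228 222 235 213]]
```

Call:
send_rows(
  increments=[
    {"gripper":1,"linear":[0,0,-0.02],"delta_rot":[0,0,0]},
    {"gripper":1,"linear":[0,0,-0.035],"delta_rot":[0,0,0]},
    {"gripper":1,"linear":[0,0,-0.045],"delta_rot":[0,0,0]},
    {"gripper":1,"linear":[0,0,-0.05],"delta_rot":[0,0,0]},
    {"gripper":1,"linear":[0,0,-0.05],"delta_rot":[0,0,0]},
  ],
)

```text
clock: 18.0
position: [0.4818, 0.0185, 0.0965]
ee_rot: [-0.0, 0.738, 0.675, -0.0]
contact_force: [-0.1, 0.2, -0.3]
width: -0.0002
gripper_force: 0.0
```

Call:
send_rows(
  increments=[
    {"gripper":1,"linear":[0,0.001,-0.004],"delta_rot":[0,0,0]},
    {"gripper":1,"linear":[0,0.003,-0.008],"delta_rot":[0,0,0]},
    {"gripper":1,"linear":[0,0.004,-0.012],"delta_rot":[0,0,0]},
    {"gripper":1,"linear":[0,0.004,-0.012],"delta_rot":[0,0,0]},
  ],
)

```text
clock: 18.4
position: [0.4821, 0.0232, 0.0848]
ee_rot: [0.0, 0.738, 0.675, -0.0]
contact_force: [1.0, -0.5, 0.3]
width: -0.0002
gripper_force: 0.4
```

```bash
cat > chk.py <<'E'
from h import *
st=get_state();q=st['ee_rot'];print(st['clock'],st['position'],st['contact_force'],st['moment'])
t=shot('top');s=shot('scene')
m0=cv2.imread('pics/t11.png'); 
r=slice(194,222),slice(286,318)
g=t['pixels'].max(2).astype(int); print(g[204:214,298:306])
# stone shift: template match of balance region, top and scene
for im,fn,(y0,y1,x0,x1) in((t,'t11.png',(170,245,310,405)),(s,'s11.png',(120,185,240,310))):
    T=cv2.imread('pics/'+fn)[y0:y1,x0:x1]; R=cv2.matchTemplate(im['pixels'][y0-6:y1+6,x0-6:x1+6],T,cv2.TM_CCOEFF_NORMED)
    j=np.unravel_index(R.argmax(),R.shape);print(fn,np.array(j)-6,R.max().round(3))
E
python3 chk.py
```

```text
18.4 [0.48213369 0.02321338 0.0848043 ] [ 1.002817   -0.54655379  0.29947193] [-0.04084049 -0.09965915  0.00085929]
[[181 221 230 231 230 229 208 149]
 [223 232 230 229 228 229 228 208]
 [230 226 206 188 186 191 227 230]
 [230 208 191 219 224 203 214 231]
 [230 217 191 214 227 199 191 226]
 [226 228 182 187 199 201 222 219]
 [197 228 199 166 181 207 229 212]
 [140 194 215 222 225 224 199 161]
 [147 138 144 170 186 160 128 127]
 [227 196 146 137 143 142 136 165]]
t11.png [0 0] 0.999
s11.png [0 0] 0.827
```

Call:
send_rows(
  increments=[
    {"gripper":1,"linear":[0,0.001,-0.004],"delta_rot":[0,0,0]},
    {"gripper":1,"linear":[0,0.002,-0.008],"delta_rot":[0,0,0]},
    {"gripper":1,"linear":[0,0.003,-0.012],"delta_rot":[0,0,0]},
    {"gripper":1,"linear":[0,0.003,-0.012],"delta_rot":[0,0,0]},
  ],
)

```text
clock: 18.9
position: [0.4818, 0.0262, 0.0724]
ee_rot: [-0.0, 0.738, 0.675, -0.0]
contact_force: [1.0, 0.1, 1.2]
width: -0.0002
gripper_force: 0.5
```

```bash
python3 chk.py
```

```text
18.9 [0.48175914 0.02624134 0.07238926] [0.96281683 0.07786501 1.19367575] [-0.07271383 -0.02811991 -0.02355655]
[[179 222 230 230 231 229 209 149]
 [226 231 229 220 224 230 229 209]
 [231 230 204 188 193 197 227 231]
 [232 227 196 218 225 201 191 230]
 [230 211 190 216 227 197 190 226]
 [223 228 193 194 198 198 222 223]
 [193 232 229 223 210 219 230 213]
 [143 196 221 229 231 226 202 167]
 [141 141 143 171 181 160 130 132]
 [225 197 144 139 142 144 139 162]]
t11.png [0 0] 0.999
s11.png [0 0] 0.813
```

Call:
send_rows(
  increments=[
    {"gripper":1,"linear":[0,0.002,-0.004],"delta_rot":[0,0,0]},
    {"gripper":1,"linear":[0,0.003,-0.008],"delta_rot":[0,0,0]},
    {"gripper":1,"linear":[0,0.005,-0.012],"delta_rot":[0,0,0]},
    {"gripper":1,"linear":[0,0.006,-0.016],"delta_rot":[0,0,0]},
    {"gripper":1,"linear":[0,0.006,-0.016],"delta_rot":[0,0,0]},
  ],
)

```text
clock: 19.5
position: [0.4818, 0.0323, 0.0564]
ee_rot: [-0.0, 0.738, 0.675, -0.0]
contact_force: [0.3, 0.7, 1.7]
width: 0.0001
gripper_force: 0.6
```

```bash
python3 chk.py
```

```text
19.5 [0.48182305 0.03226588 0.05642439] [0.2976378  0.71510982 1.69821879] [ 0.05738087 -0.05583467 -0.00981672]
[[180 225 231 229 227 228 215 191]
 [227 231 225 182 183 219 227 225]
 [232 232 206 191 199 194 193 228]
 [231 228 183 213 228 211 191 229]
 [232 228 168 202 224 207 193 225]
 [226 231 185 183 195 194 225 225]
 [192 232 230 227 222 230 230 211]
 [147 197 223 231 232 224 176 160]
 [146 140 145 169 185 161 119 127]
 [228 198 146 143 145 143 140 163]]
t11.png [0 0] 0.999
s11.png [0 0] 0.784
```

Call:
send_rows(
  increments=[
    {"gripper":1,"linear":[0,0.001,-0.004],"delta_rot":[0,0,0]},
    {"gripper":1,"linear":[0,0.002,-0.008],"delta_rot":[0,0,0]},
    {"gripper":1,"linear":[0,0.004,-0.011],"delta_rot":[0,0,0]},
    {"gripper":1,"linear":[0,0.005,-0.014],"delta_rot":[0,0,0]},
    {"gripper":1,"linear":[0,0.005,-0.014],"delta_rot":[0,0,0]},
  ],
)

```text
clock: 20.1
position: [0.4827, 0.0368, 0.0442]
ee_rot: [0.001, 0.738, 0.675, 0.0]
contact_force: [-1.5, -0.8, 11.9]
width: 0.0002
gripper_force: 6.1
```

```bash
python3 chk.py
```

```text
20.1 [0.48265709 0.03676169 0.04418762] [-1.51623329 -0.83085943 11.90535194] [-0.07759977  0.35831888 -0.0044622 ]
[[204 229 231 230 231 230 229 214]
 [218 231 224 189 191 194 228 232]
 [222 231 203 198 226 204 197 231]
 [223 229 191 214 231 224 200 232]
 [211 233 212 197 203 201 194 232]
 [195 233 229 183 178 183 216 235]
 [166 221 231 227 230 230 231 227]
 [146 145 167 180 219 214 183 188]
 [199 143 135 119 135 153 124 131]
 [234 226 194 139 139 144 144 167]]
t11.png [0 1] 0.992
s11.png [-1  0] 0.76
```

Call:
send_rows(
  increments=[
    {"gripper":1,"linear":[0,0.001,-0.004],"delta_rot":[0,0,0]},
    {"gripper":1,"linear":[0,0.001,-0.008],"delta_rot":[0,0,0]},
    {"gripper":1,"linear":[0,0.002,-0.012],"delta_rot":[0,0,0]},
    {"gripper":1,"linear":[0,0.003,-0.016],"delta_rot":[0,0,0]},
    {"gripper":1,"linear":[0,0.003,-0.016],"delta_rot":[0,0,0]},
  ],
)

```text
clock: 20.7
position: [0.483, 0.0405, 0.0282]
ee_rot: [0.001, 0.738, 0.675, 0.001]
contact_force: [0.0, 1.2, 12.3]
width: 0.0002
gripper_force: 6.0
```

```bash
python3 chk.py
```

```text
20.7 [0.4829804  0.04052143 0.02820232] [ 0.03864557  1.22358728 12.32767253] [0.27935941 0.2562393  0.0401587 ]
[[140 191 229 230 223 222 232 230]
 [150 220 225 191 198 202 217 232]
 [170 229 224 204 231 225 197 228]
 [169 221 211 201 233 229 198 228]
 [143 198 191 188 194 195 203 234]
 [125 167 220 202 168 191 232 236]
 [143 129 186 214 227 229 232 227]
 [213 143 121 140 175 179 183 179]
 [233 215 140 126 122 119 118 124]
 [235 233 224 208 139 126 137 165]]
t11.png [0 2] 0.984
s11.png [-2  0] 0.721
```

Call:
send_rows(
  increments=[
    {"gripper":1,"linear":[0,0.001,-0.003],"delta_rot":[0,0,0]},
    {"gripper":1,"linear":[0,0.001,-0.006],"delta_rot":[0,0,0]},
    {"gripper":1,"linear":[0,0.001,-0.009],"delta_rot":[0,0,0]},
    {"gripper":1,"linear":[0,0.001,-0.012],"delta_rot":[0,0,0]},
    {"gripper":1,"linear":[0,0.001,-0.012],"delta_rot":[0,0,0]},
  ],
)

```text
clock: 21.3
position: [0.4831, 0.0416, 0.0167]
ee_rot: [0.001, 0.738, 0.675, 0.001]
contact_force: [-2.3, 2.2, 15.5]
width: 0.0001
gripper_force: 8.0
```

Call:
send_rows(
  increments=[
    {"gripper":1,"linear":[0,0,-0.002],"delta_rot":[0,0,0]},
    {"gripper":1,"linear":[0,0,-0.004],"delta_rot":[0,0,0]},
    {"gripper":1,"linear":[0,0,-0.004],"delta_rot":[0,0,0]},
  ],
)

```text
clock: 21.6
position: [0.4833, 0.0417, 0.0148]
ee_rot: [0.001, 0.738, 0.675, 0.002]
contact_force: [-6.6, 3.1, 33.4]
width: 0.0
gripper_force: 16.7
```

```bash
python3 chk.py
```

```text
21.6 [0.48330406 0.04173898 0.01478737] [-6.62262466  3.13208805 33.36588319] [ 0.30375263  1.14550698 -0.08281027]
[[127 120 171 224 211 206 222 232]
 [127 142 184 193 208 194 197 229]
 [137 163 207 199 231 227 191 194]
 [131 152 193 192 217 212 183 185]
 [135 133 186 175 185 186 191 232]
 [162 129 150 195 157 182 230 238]
 [216 171 133 168 209 226 233 234]
 [231 215 152 134 147 179 162 179]
 [233 232 220 189 142 129 126 126]
 [234 232 231 227 213 188 188 180]]
t11.png [0 3] 0.974
s11.png [-3  0] 0.687
```

Call:
send_rows(
  increments=[
    {"gripper":1,"linear":[0,0,0.001],"delta_rot":[0,0,0]},
    {"gripper":1,"linear":[0,0,0.001],"delta_rot":[0,0,0]},
    {"gripper":1,"linear":[0,0,0.001],"delta_rot":[0,0,0]},
    {"gripper":1,"linear":[0,0,0.001],"delta_rot":[0,0,0]},
  ],
)

```text
clock: 22.1
position: [0.4833, 0.0417, 0.0154]
ee_rot: [0.001, 0.738, 0.675, 0.002]
contact_force: [-5.4, 2.8, 28.4]
width: -0.0002
gripper_force: 14.0
```

```bash
python3 - <<'E'
from h import *
st=get_state();print(st['clock'],st['position'],st['contact_force'])
s=shot('scene','s12.png');t=shot('top','t12.png')
# lug: expected rise with stone tilting about far feet ~14 mm; ring top seen through known places
print(proj(s,[[.467,-.146,.069],[.467,-.146,.083]]),proj(t,[[.467,-.146,.07],[.467,-.146,.084]]))
for uv in ([210.3,266],[214,255],[216,242.5]):
    u,v=dark(s,uv,6);print(u.round(1),v,end=' ')
for a,b,r in(('t11.png',t,(165,200,100,215)),('s11.png',s,(240,300,185,262))):
    y0,y1,x0,x1=r;d=np.abs(cv2.imread('pics/'+a)[y0:y1,x0:x1].astype(int)-b['pixels'][y0:y1,x0:x1]).max(2);print((d>40).sum())
E
```

```text
22.1 [0.48326179 0.04169812 0.0153685 ] [-5.43082412  2.77038272 28.36091394]
[[265.70745246 174.1526305 ]
 [265.71697653 170.48069982]] [[302.10773435 206.76921632]
 [302.61630476 205.92640235]]
[210.4 265.7] 105 [212.8 254.7] 109 [215.6 242.9] 98 1461
0
```

```bash
python3 -c "
from h import *
print(sign_off())"
```

```text
the job is handed in; nothing more can be done
None
```

The job is handed in: both balls are in the rail, the jack pin is seated in the lug hole and that edge of the stone is up by about 13 mm (camera estimate), with the lever held down on its stop at about 28 N (about 22 s used).

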